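Mount the grinding wheel on the finishing spindle

TASK

Mount the dark green grinding wheel on the blue finishing spindle: put it on hub up and turn it until it drops over the two drive pins and lies flat on the drive plate, then lay the slotted brass flange flat on it with its boss up, and lock the stack by turning the red bar on the spindle's tip clockwise, seen from above, to its stop. The pins may stand at any angle and are covered by the wheel, so feel for the drop. Do not knock over or shift the two tumblers and the mould.

Things in the scene. Friction and masses are not known exactly. Their poses are not given: they have to be found in the camera images.
- spindle: Fixed vertical spindle. Origin on its axis at table height, z up. Blue foot 105 x 105 x 12 mm and pedestal, on it the drive plate (see spindle_seat); above the plate a steel shoulder, 35 mm diameter, reaching 72 mm above the origin, then a neck 9 mm thick and the red lock bar (92 to 114 mm), over which wheel and flange must go down.
- spindle_seat (a point): Axis of the spindle at the top of the round drive plate (88 mm wide), 38 mm above the table. Two brass pins, 8 mm thick, 7 mm high, stand on the plate opposite each other, 28 mm from the axis. The plate is very stiff to turn (1.5 N m) and stands at any angle, which is NOT measured and not tied to this frame's yaw.
- lock_bar_grip (a point): Centre of the red lock bar, on the axis 103 mm above the table: a block 34 mm long (along this point's x), 9 mm thick (its y), 22 mm high. Turns with the bar. Its underside clears the flange's top by only 2 mm when all is home, so while wheel or flange sits high it stays caught in the slot and only drags the flange round.
- lock_bar (a joint): Turn of the red lock bar in rad, growing clockwise seen from above. 0 is one stop (long side along the spindle's x axis), 1.5 the other (locked). Starts between 0 and 0.2. Light friction (0.15 N m), stays where it is left.
- wheel: Loose grinding wheel, 120 mm diameter, 0.3 to 0.65 kg. Origin at the centre of its underside, z up out of the hub. Dark green rim 14 mm thick, bore 40 mm right through. Round aluminium hub on top (see wheel_hub). Lies flat on the drive plate when its origin is at spindle_seat.
- wheel_hub (a point): Centre of the hub's top, 30 mm above the wheel's underside; the hub is 52 mm in diameter and 15 mm high. In the wheel's underside, unseen, a cross-shaped slot 15 mm wide, 8 mm deep runs along its x and y axes: the pins fit every quarter turn, within about 6 degrees. Off that angle the wheel rests 7 mm high on the pins; at it, it drops.
- flange: Loose brass clamping flange, 0.2 to 0.45 kg. Origin at the centre of its underside, z up. Round plate 80 mm wide, 8 mm thick; boss on top (see flange_boss). The lowest 5 mm are bored out round, 39 mm, and fit over the top of the 35 mm shoulder. Home on the seated wheel, its origin is 68 mm above the table.
- flange_boss (a point): Centre of the top of the flange's round boss, 22 mm above its underside; the boss is 52 mm in diameter and 14 mm high. A slot 39 mm long (along x) and 14 mm wide goes through boss and plate and passes over the lock bar when the bar's long side lies along it.
- tumbler_clear: Bystander: clear tumbler, 56 mm wide, 70 mm high, origin at the centre of its underside, z up. Leave alone.
- tumbler_amber: Bystander: amber tumbler, 62 mm wide, 82 mm high, origin at the centre of its underside, z up. Leave alone.
- optic_mould: Bystander: round cream-coloured mould, 68 mm wide, 54 mm high, origin at the centre of its underside, z up. Leave alone.
Mind the look-alikes: they are no part of the job. Leave any purple look-alike of the flange alone.

How it is judged:
By the outcome, as a careful person would: the job done as asked, in the order asked, and still so for the second after the job is handed in, with the robot touching nothing.
It also fails if it takes over 72 s, if anything falls off the work surface, if the arm or the gripper's body presses on something with over 40 N, if the wrist force passes 120 N, or if a joint passes its speed limit or range.

ROBOT

A 7-joint arm with a two-finger parallel gripper is mounted at the origin on a cart in front of the work surface, level with it; the furniture and walls round the work are solid. World frame = base frame: x ahead of the robot, y to its left, z up, the work surface at z = 0. Lengths are in mm, angles in rad, forces in N, time in s.
With the tool pointing down it reaches from about 350 to 900 mm from the base axis. Payload 7.2 kg.
Tool frame: the origin (TCP) lies midway between the tips of the shut fingers; the grasp point (between the pads) lies r.hold_point_z behind it (r.hold_point_z is the distance from the TCP to the grasp point, in mm); z points along the fingers, y is the line along which they close (so a half turn about z gives the same grasp; the last joint's range is limited). The gripper opens to 85 mm and grips with 20 to 120 N. Pads are 22 mm wide; open, the fingers measure 114 mm over their backs; the gripper's body (76 mm by 85 mm) begins 54 mm behind the grasp point. The pads swing forward as they close: fully open they stand 13 mm farther back than shut.
Start: joints at [-0.068, 0.411, -0.013, 1.596, 0.006, 1.134, -0.082], TCP at [625.003, -0.011, 231.297] pointing down, gripper open.
Joint ranges: [-2.95, 2.95], [-0.29, 1.99], [-1.47, 1.44], [0.14, 2.54], [-1.03, 4.17], [0.13, 1.85], [-2.86, 2.86]. Speed limits (rad/s): [2.39, 2.39, 3.01, 3.01, 3.14, 3.14, 3.14].

INTERFACE

Orientations are given as [roll, pitch, yaw] about the fixed x, y, z axes, in that order (R = Rz(yaw) Ry(pitch) Rx(roll)).
In Python, from workcell import r gives the robot as it stands.
- The arm moves only by the tool apply_moves, never from a script. Its argument "deltas" is a list that holds one entry, the list of rows, each a list of 7 numbers: the turn, a rotation vector about the tool's x, y, z in rad, then the shift along the tool's x, y, z in cm, then the opening, from -1 (shut) to 1 (fully open), so that 0 is half open. A call has 1 to 12 rows; each row shifts and turns the commanded pose from where the row before left it, along the tool's axes as they then stand; what a row does not reach is not made up. A row lasts 1/8 s, in which the tool goes at most 62.5 mm and 10.7 degrees, less where a joint would pass 70% of its speed; a pose out of reach is approached as far as the arm can. A call with a gripper value outside its range is refused whole. The fingers move at their own pace and stop on an object; "grip_force" is the grip in N (left out, the last holds). Time passes only in rows, so rows that do not move let the fingers close. It gives the time, the measured TCP pose, the force, the opening and the grip force at its end, in the units of the state.
- r.read_state(): the state, without advancing time (a new reading comes with each control period).
- r.read_camera(name): name is "scene" or "side" or "wrist"; returns a dict with "pixels" (400x640x3 uint8, red, green, blue), "range_z" (400x640 float32, mm along the optical axis (not along the pixel's ray), 0 where there is no reading), "vfov" (degrees; the focal length in pixels is half the picture's height over the tangent of half this angle, whatever the lens; pixels are square), "cx", "cy" (the principal point, pixels), "view" (4x4, takes a point from world to camera coordinates). Camera axes: x right, y up, looking along -z (the intrinsics and any distortion apply to the point x, -y, -z); pixel columns grow to the right and rows downward; lengths in mm; the calibration is good to about 2 mm. A picture is of the moment at which its call begins.
- r.close_job(): hands the job in; it is judged then, once.
Trained networks look in a picture, given as the dict that the camera call returned (one of the last four; its "shot" number tells which), for a name from the list of things; names that differ only in an ending like _2 or _b are one class to them, and where a whole thing is asked for, a point or a joint stands for the part that bears it (a point fixed in the world has none). Each returns a list of dicts, best first, with "conf" (0 to 1); they miss things now and then, are a little off and sometimes report something else, mostly with a low value. They report only what shows in the picture. A call takes as long as a camera call. They do not tell look-alikes from the thing itself.
- r.spot_in(picture, name): "position" ([column, row] in pixels, amid what is visible of it).
- r.landmark_of(picture, name): "position" ([column, row] in pixels: a listed point, or the origin of a listed thing).
The state is a dict: "t": time; "joints": joint angles; "qd": joint speeds; "joint_torque": joint torques, N m; "tool_pos": TCP position; "eef_rot": TCP orientation; "contact_force": force on the tool from outside, world axes, zero at the start; "torque": the same for the moment, N m; "finger_gap": finger opening in mm; "gripper_force": force on a finger pad.
Only numpy, scipy, OpenCV 4.12 (cv2) and the standard library are available. Lean on these libraries where they do the work, as an engineer would, in place of code of your own. Each camera call takes 0.05 s, during which the arm holds its last target. There are 200 camera calls.

## Working session

There is one attempt and no reset: what is moved stays moved. The work goes in short steps, Python scripts to look and compute and a tool call to move; the robot and the scene stay as the last step left them, time stands still between calls to the robot, and variables do not carry over. Pictures are saved under pics/ and viewed, at most 10 in all, crops included, and the job is handed in when it is done.

Besides the shell and the picture viewer there is one more tool, called after "Request:" by a JSON object that holds its "api" and its "payload", one argument or row to a line. apply_moves: Moves the arm, as the interface text tells. Its arguments: {"type":"object","properties":{"deltas":{"type":"array","items":{"type":"array","items":{"type":"array","items":{"type":"number"}}}},"grip_force":{"type":"number"}},"required":["deltas"]}

```bash
mkdir -p pics; cat > h.py <<'E'
import numpy as np, cv2
from workcell import r
from scipy.spatial.transform import Rotation as Ro
def f(p): return 200/np.tan(np.radians(p["vfov"]/2))
def ray(p,uv):
    F=f(p); d=np.array([(uv[0]-p["cx"])/F,-(uv[1]-p["cy"])/F,-1.]); M=np.linalg.inv(p["view"]); return M[:3,3],M[:3,:3]@d
def at(p,uv,z):
    o,d=ray(p,uv); return o+d*(z-o[2])/d[2]
def cloud(p):
    v,u=np.mgrid[0:400,0:640]; Z=p["range_z"]; F=f(p); M=np.linalg.inv(p["view"])
    c=np.stack([(u-p["cx"])/F*Z,-(v-p["cy"])/F*Z,-Z],-1); return c@M[:3,:3].T+M[:3,3]
def proj(p,X):
    c=p["view"][:3,:3]@X+p["view"][:3,3]; return np.array([p["cx"]+f(p)*c[0]/-c[2],p["cy"]-f(p)*c[1]/-c[2]])
def save(p,n): cv2.imwrite(f"pics/{n}.png",p["pixels"][:,:,::-1])
def tri(a,ua,b,ub):
    o1,d1=ray(a,ua);o2,d2=ray(b,ub); s=np.linalg.lstsq(np.c_[d1,-d2],o2-o1,rcond=None)[0]
    return (o1+s[0]*d1+o2+s[1]*d2)/2, np.linalg.norm(o1+s[0]*d1-o2-s[1]*d2)
E
python3 - <<'E'
from h import *
print(r.hold_point_z, {k:np.round(v,3) for k,v in r.read_state().items()})
np.set_printoptions(suppress=True,precision=1)
for n in ["scene","side","wrist"]:
    p=r.read_camera(n); save(p,n+"0"); P=cloud(p); print(n,p["vfov"],p["cx"],p["cy"],[k for k in p], np.linalg.inv(p["view"])[:3,3])
    for t in ["wheel_hub","flange_boss","lock_bar_grip","spindle","tumbler_clear","tumbler_amber","optic_mould"]:
        for d in r.landmark_of(p,t)[:3]:
            u=np.array(d["position"]); i=np.clip(np.round(u).astype(int),0,[639,399]); print(t,u,round(d["conf"],2),P[i[1],i[0]])
E
```

```text
18.700000000000003 {'t': np.float64(0.0), 'joints': array([-0.068,  0.412, -0.013,  1.597,  0.006,  1.134, -0.082]), 'qd': array([-0.002, -0.002,  0.001, -0.   ,  0.   ,  0.001,  0.   ]), 'joint_torque': array([-1.0000e-03, -6.0064e+01,  6.8100e-01, -2.9942e+01,  1.4000e-02,
        1.0000e-02,  0.0000e+00]), 'tool_pos': array([ 6.24505e+02, -6.00000e-03,  2.30466e+02]), 'eef_rot': array([-3.14 ,  0.   ,  1.571]), 'contact_force': array([-0.782, -0.95 ,  0.335]), 'torque': array([0.025, 0.026, 0.   ]), 'gripper_force': np.float64(0.0), 'finger_gap': np.float64(85.401)}
scene 50.75197167985564 324.3109079246226 204.04596446541586 ['pixels', 'range_z', 'vfov', 'cx', 'cy', 'view', 'shot'] [190.1 618.  652.3]
wheel_hub [378.9 167.3] 0.83 [ 498.2 -292.3   12.6]
wheel_hub [262.8 223.6] 0.26 [653.4  41.1  16.1]
flange_boss [284.2 309.3] 0.92 [496.1 213.5  -1.8]
flange_boss [422.6 206.3] 0.75 [ 343.9 -181.3   11.2]
lock_bar_grip [339.2 218.1] 0.68 [460.8  42.4 105.2]
spindle [337.6 253.9] 0.9 [449.2  72.4  36.5]
spindle [340.1 241.9] 0.2 [455.3  49.6  47.8]
tumbler_clear [285.4 196.2] 0.94 [
[... 584 characters left out ...]
er_clear [267.1 211.7] 0.73 [664.9 -73.9   7.5]
tumbler_amber [257.  229.8] 0.6 [648.8  39.6  15.2]
wrist 59.50298354992021 309.5519336295063 202.84274199981544 ['pixels', 'range_z', 'vfov', 'cx', 'cy', 'view', 'shot'] [624.9  79.4 374.1]
wheel_hub [191. 371.] 0.9 [597.6  17.9 309.7]
flange_boss [ 71.8 315.9] 0.74 [ 336.3 -182.1   12.8]
lock_bar_grip [101.1 151. ] 0.8 [468.4  35.4 112.6]
spindle [154.8 134.4] 0.88 [478.5  39.1  39.1]
tumbler_clear [349.7 246.3] 0.87 [665.4 -70.8  52.7]
tumbler_amber [349.8 144.8] 0.7 [667.2  23.6   5.9]
tumbler_amber [140.3 139.1] 0.67 [478.8  38.7  70.8]
optic_mould [317.5 340.8] 0.65 [ 634.1 -191.2   46.4]
optic_mould [191.5 367.7] 0.16 [596.9  16.4 307.2]
```

```bash
python3 -c "
import cv2,numpy as np
a=[cv2.imread(f'pics/{n}0.png') for n in ('scene','side','wrist')]
s=lambda x:cv2.resize(x,(400,250))
cv2.imwrite('pics/all.png',np.vstack([np.hstack([s(a[1]),s(a[2])]),cv2.resize(a[0],(560,350)) if 0 else np.hstack([a[0][:350],np.zeros((350,160,3),np.uint8)])]))"
```

```text
(no output)
```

View pics/all.png

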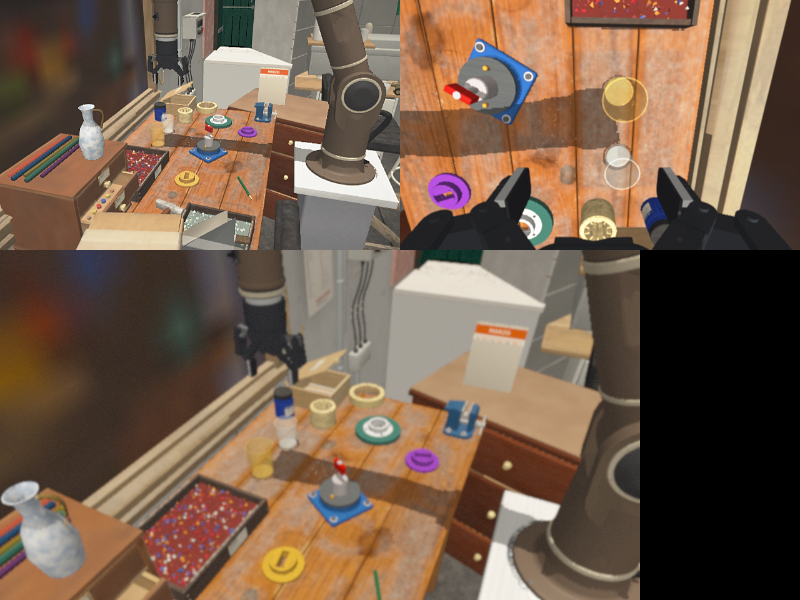

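The scene shows the wheel (dark green rim, light hub) at about (378,178). There are two flange candidates: brass-yellow at (284,312) and purple at (422,208). The brass one fits the description and the purple one is the look-alike. The spindle with its red bar is at about (338,240), and the mould and tumblers sit behind it on the left.

```bash
python3 - <<'E'
from h import *
np.set_printoptions(suppress=True,precision=1)
a=r.read_camera("scene");b=r.read_camera("side");w=r.read_camera("wrist")
for t in ["wheel_hub","flange_boss","lock_bar_grip","spindle_seat","tumbler_clear","tumbler_amber","optic_mould"]:
    A,B=r.landmark_of(a,t),r.landmark_of(b,t); W=r.landmark_of(w,t)
    print(t,*[np.r_[tri(a,x["position"],b,y["position"])[0],tri(a,x["position"],b,y["position"])[1]] for x in A[:1] for y in B[:1]],'wrist',[ (np.array(x["position"]),at(w,x["position"],dict(wheel_hub=30,flange_boss=22,lock_bar_grip=103,spindle_seat=38).get(t,0))) for x in W[:1]])
C=cv2.resize(a["pixels"][250:370,220:360],(560,480));D=cv2.resize(w["pixels"][40:220,60:240],(480,480))
cv2.imwrite("pics/crop.png",cv2.hconcat([cv2.resize(C,(400,343)),cv2.resize(D,(343,343))])[:,:,::-1])
E
```

```text
wheel_hub [ 476.1 -232.5   31.3    0.4] wrist [(array([190.2, 368.6]), array([ 478.6, -245.3,   30. ]))]
flange_boss [481.7 233.8  23.5   1.4] wrist [(array([ 70.2, 314.8]), array([ 341.8, -173.8,   22. ]))]
lock_bar_grip [506.6 -91.3 -30.9  31.9] wrist [(array([ 98.9, 151.8]), array([460.9,  33.2, 103. ]))]
spindle_seat [465.6  37.8  37.    4.2] wrist []
tumbler_clear [669.5 -93.2   0.5   5.2] wrist [(array([345.5, 248.1]), array([666.8, -98.1,   0. ]))]
tumbler_amber [ 766.3 -229.5 -134.4   12.9] wrist [(array([350.1, 146.3]), array([668. ,  21.3,   0. ]))]
optic_mould [ 700.8 -390.2 -271.7  234.1] wrist [(array([317.5, 341.2]), array([ 634.7, -229.9,    0. ]))]
```

View pics/crop.png

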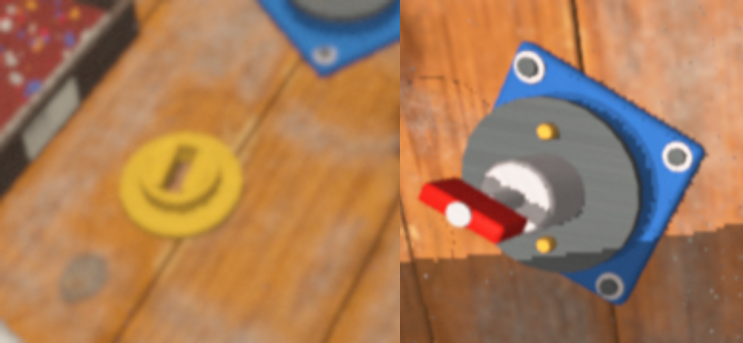

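The left crop confirms the brass flange: boss up, slot visible, at scene (284,312). The right crop shows the spindle with its pins at about wrist (136,109) and (135,167), and the red bar at about (99,152). I'll take a closer spindle view on the way to the wheel.

Request:
{"api": "apply_moves", "payload": {
  "deltas": [
    [[0,0,0,-1,-4,0,1],[0,0,0,-1.1,-4,0,1],[0,0,0,-1.1,-4,0,1],[0,0,0,-1.1,-4,0,1],[0,0,0,0,0,0,1],[0,0,0,0,0,0,1]]
  ]
}}

```text
t: 3.15
tool_pos: [465.8, -42.8, 231.8]
eef_rot: [3.14, -0.0, 1.571]
contact_force: [0.1, 1.1, 0.3]
finger_gap: 85.2
gripper_force: 0.0
```

```bash
cat > sp.py <<'E'
from h import *
np.set_printoptions(suppress=True,precision=1)
p=r.read_camera("wrist"); save(p,"sp"); P=cloud(p); print(r.read_state()["tool_pos"])
for t in ["lock_bar_grip","spindle_seat","spindle"]:
    for x in r.landmark_of(p,t)[:1]: print(t,x["position"],at(p,x["position"],dict(lock_bar_grip=103,spindle_seat=38,spindle=0)[t]))
hsv=cv2.cvtColor(p["pixels"],cv2.COLOR_RGB2HSV); h,s,v=cv2.split(hsv)
red=((h<6)|(h>174))&(s>150)&(v>80)
n,l,st,ce=cv2.connectedComponentsWithStats(red.astype(np.uint8)); k=1+st[1:,4].argmax(); m=l==k
Q=P[m]; print("red",ce[k],st[k],np.percentile(Q[:,2],[2,50,98]))
T=Q[Q[:,2]>np.percentile(Q[:,2],98)-5]; R=cv2.minAreaRect(T[:,:2].astype(np.float32)); print("top rect",R,T[:,:2].mean(0))
bl=(h>100)&(h<118)&(s>130)&(v>90); n,l,st,ce=cv2.connectedComponentsWithStats(bl.astype(np.uint8)); k=1+st[1:,4].argmax()
Q=P[l==k]; Q=Q[(Q[:,2]>5)&(Q[:,2]<20)]; print("foot",len(Q),cv2.minAreaRect(Q[:,:2].astype(np.float32)),np.median(Q[:,2]))
yl=(h>18)&(h<32)&(s>140)&(v>120)&(P[:,:,2]>36)&(P[:,:,2]<56); n,l,st,ce=cv2.connectedComponentsWithStats(yl.astype(np.uint8))
for k in range(1,n):
    if st[k,4]>12: print("pin",ce[k],st[k,4],at(p,ce[k],44),np.median(P[l==k],0))
gy=(s<60)&(abs(P[:,:,2]-38)<2.5)&(np.hypot(P[:,:,0]-463,P[:,:,1]-36)<70); Q=P[gy]; print("plate",len(Q),cv2.minEnclosingCircle(Q[:,:2].astype(np.float32)),np.median(Q[:,2]))
st2=(s<60)&(abs(P[:,:,2]-72)<2.5)&(np.hypot(P[:,:,0]-463,P[:,:,1]-36)<40); Q=P[st2]; print("shoulder",len(Q),cv2.minEnclosingCircle(Q[:,:2].astype(np.float32)))
E
python3 sp.py
```

```text
[466.  -42.7 231.6]
lock_bar_grip [305.8, 95.1] [463.   32.4 103. ]
spindle_seat [303.1, 92.2] [459.9  33.9  38. ]
spindle [308.0, 89.6] [464.3  36.1   0. ]
red [290.9  83.1] [282  74  20  20 200] [112.3 114.  115.4]
top rect ((452.925048828125, 40.544654846191406), (8.391707420349121, 12.297019004821777), 58.171104431152344) [452.6  40.6]
foot 2595 ((461.7171630859375, 34.920589447021484), (102.999267578125, 103.05367279052734), 57.766788482666016) 11.942397710757973
pin [310.   58.2] 48 [466.3  62.3  44. ] [466.3  62.4  45. ]
pin [512.7  82.5] 24 [647.6  42.   44. ] [647.1  42.   45.3]
pin [502.5 106.6] 368 [641.9  21.3  44. ] [640.3  20.9  46.2]
pin [300.  122.6] 41 [457.    7.2  44. ] [457.    7.   44.9]
plate 5630 ((461.61151123046875, 34.68532180786133), 43.36747360229492) 38.13330492840288
shoulder 816 ((461.5428466796875, 34.955223083496094), 17.28751564025879)
```

View pics/sp.png

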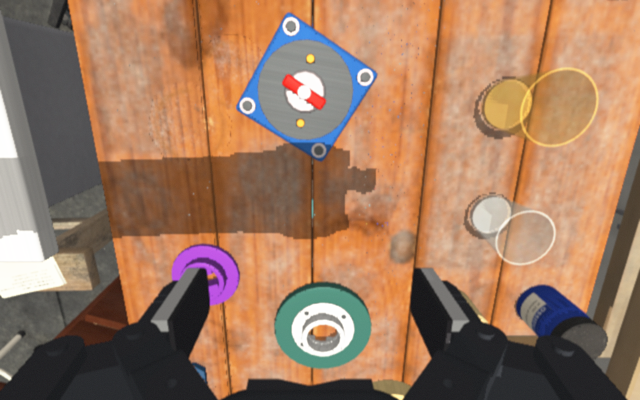

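The wrist view shows the spindle axis at about (304,92), pins at (310,58) and (300,123), and the wheel hub at about (323,325), boss up and unobstructed. The axis measures (461.6, 34.8), the plate is at 38 mm and the pins point along 80.4°. All of these agree with each other and the text.

```bash
python3 - <<'E'
from h import *
np.set_printoptions(suppress=True,precision=1)
p=r.read_camera("wrist"); P=cloud(p); h,s,v=cv2.split(cv2.cvtColor(p["pixels"],cv2.COLOR_RGB2HSV))
red=((h<6)|(h>174))&(s>150)&(v>80)&(P[:,:,2]>109)&(np.hypot(P[:,:,0]-461,P[:,:,1]-35)<25); Q=P[red]
print("bar",cv2.minAreaRect(Q[:,:2].astype(np.float32)),Q.mean(0))
for t in ["wheel_hub"]:
    for x in r.landmark_of(p,t)[:2]: print(x["position"],x["conf"],at(p,x["position"],30))
d=np.hypot(P[:,:,0]-477,P[:,:,1]+235)
q=P[(d<45)&(s<60)&(abs(P[:,:,2]-30)<4)]; print("hub",len(q),cv2.minEnclosingCircle(q[:,:2].astype(np.float32)),np.median(q[:,2]))
g=(h>60)&(h<95)&(s>80)&(d<75); q=P[g]; q=q[q[:,2]>8];print("rim",len(q),cv2.minEnclosingCircle(q[:,:2].astype(np.float32)),np.median(q[:,2]))
c=p["pixels"][270:380,260:390]; cv2.imwrite("pics/wh.png",cv2.resize(c,(520,440),interpolation=cv2.INTER_CUBIC)[:,:,::-1])
E
```

```text
bar ((461.6131591796875, 34.87631607055664), (8.543378829956055, 33.30733871459961), 56.82881546020508) [461.4  35.  114. ]
[323.9, 339.6] 0.89 [ 482.3 -245.2   30. ]
hub 632 ((481.2412109375, -243.0999298095703), 26.272796630859375) 29.876485470629405
rim 3469 ((481.35015869140625, -242.22218322753906), 59.37715530395508) 14.298401291746472
```

View pics/wh.png

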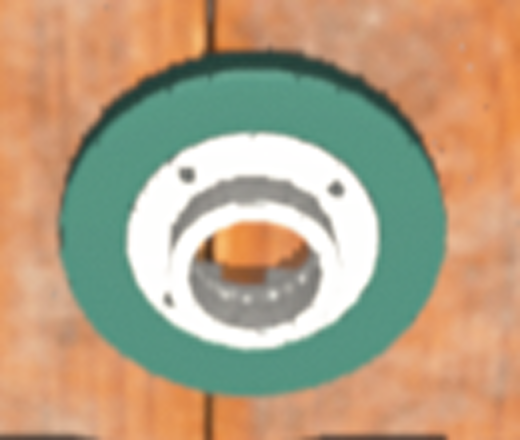

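The crop shows the wheel hub up: a 52 mm inner ring around the bore, inside a white face plate. Centre is (481.3, −242.7) and the hub top is at 29.9 mm, as the text says. Going to grasp it.

Request:
{"api": "apply_moves", "payload": {
  "deltas": [
    [[0,0,0,-5,0.4,3.5,1],[0,0,0,-5,0.4,3.5,1],[0,0,0,-5,0.4,3.5,1],[0,0,0,-5,0.35,3.5,1],[0,0,0,0,0,0,1],[0,0,0,0,0,0,1]]
  ]
}}

```text
t: 4.2
tool_pos: [480.6, -242.6, 90.9]
eef_rot: [-3.141, -0.001, 1.571]
contact_force: [-0.3, -0.8, -0.2]
finger_gap: 85.1
gripper_force: 0.0
```

Request:
{"api": "apply_moves", "payload": {
  "deltas": [
    [[0,0,0,0,0,2.6,1],[0,0,0,0,0,2.6,1],[0,0,0,0,0,2.6,1],[0,0,0,0,0,0,1],[0,0,0,0,0,0,-0.3],[0,0,0,0,0,0,-0.3],[0,0,0,0,0,0,-0.3],[0,0,0,0,0,0,-0.3]]
  ],
  "grip_force": 50
}}

```text
t: 5.2
tool_pos: [481.9, -243.1, 15.4]
eef_rot: [3.138, 0.001, 1.572]
contact_force: [-2.7, 1.8, 9.9]
finger_gap: 50.2
gripper_force: 50.0
```

Request:
{"api": "apply_moves", "payload": {
  "deltas": [
    [[0,0,0,0,0,-2,-0.3],[0,0,0,0,0,-4,-0.3],[0,0,0,2,0,-4,-0.3],[0,0,0,4,-0.4,-3,-0.3],[0,0,0,4.5,-0.4,-2,-0.3],[0,0,0,5,-0.4,0,-0.3],[0,0,0,5,-0.4,0,-0.3],[0,0,0,4,-0.4,0,-0.3],[0,0,0,2.3,0,0,-0.3],[0,0,0,1,0,0,-0.3],[0,0,0,0,0,0,-0.3],[0,0,0,0,0,0,-0.3]]
  ]
}}

```text
t: 6.7
tool_pos: [460.5, 33.7, 163.3]
eef_rot: [-3.142, 0.001, 1.569]
contact_force: [0.2, -1.3, -3.9]
finger_gap: 49.8
gripper_force: 53.2
```

```bash
python3 - <<'E'
from h import *
np.set_printoptions(suppress=True,precision=2)
s=r.read_state(); print(s["tool_pos"],s["eef_rot"],s["contact_force"],s["torque"],s["joints"],s["finger_gap"])
a=r.read_camera("scene");b=r.read_camera("side");w=r.read_camera("wrist")
im=np.vstack([np.hstack([cv2.resize(a["pixels"][110:300,240:440],(400,300)),cv2.resize(b["pixels"][110:300,240:440],(400,300))]),cv2.resize(w["pixels"],(800,500))[180:480]])
cv2.imwrite("pics/held.png",im[:,:,::-1])
# held wheel centre from depth: green rim top points
h,sa,v=cv2.split(cv2.cvtColor(w["pixels"],cv2.COLOR_RGB2HSV)); P=cloud(w); g=(h>60)&(h<95)&(sa>80)&(P[:,:,2]>60); q=P[g]; print(len(q),np.percentile(q,[2,50,98],axis=0))
E
```

```text
[460.48  33.68 163.31] [-3.14  0.    1.57] [ 0.22 -1.3  -3.88] [-0.07 -0.01 -0.06] [-0.15  0.21 -0.03  2.06  0.01  0.87 -0.19] 49.818863422552496
22092 [[405.41 -20.32 160.46]
 [460.34  60.43 161.98]
 [514.82  91.3  163.33]]
```

View pics/held.png

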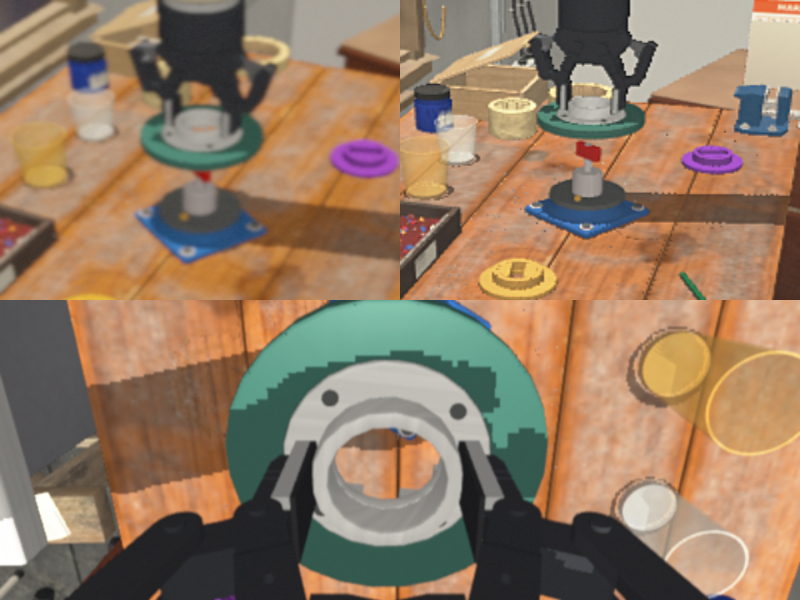

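The wheel hangs level in the fingers above the spindle, hub in the pads and bore open. Next I'll get its exact centre from the rim and the hub's hole angles.

```bash
python3 - <<'E'
from h import *
np.set_printoptions(suppress=True,precision=2)
w=r.read_camera("wrist"); P=cloud(w)
h,sa,v=cv2.split(cv2.cvtColor(w["pixels"],cv2.COLOR_RGB2HSV)); g=(h>60)&(h<95)&(sa>70)&(abs(P[:,:,2]-162)<4)
q=P[g]; c,R=cv2.minEnclosingCircle(q[:,:2].astype(np.float32)); print(c,R,r.read_state()["tool_pos"])
A=np.c_[q[:,:2],np.ones(len(q))]; print(np.linalg.lstsq(A,q[:,2],rcond=None)[0])
for u in [(330,397),(458,411)]:
    x=at(w,(u[0]*.8,(u[1]-120)*.8),163); print(x, np.degrees(np.arctan2(x[1]-c[1],x[0]-c[0])))
E
```

```text
(460.0623474121094, 33.51582336425781) 59.926700592041016 [460.53  34.18 163.25]
[ -0.01  -0.   164.9 ]
[440.4   58.28 163.  ] 128.43985249178493
[485.46  52.87 163.  ] 37.30923014897891
```

Request:
{"api": "apply_moves", "payload": {
  "deltas": [
    [[0,0,0.042,0.13,0.15,1,-0.3],[0,0,0,0,0,2,-0.3],[0,0,0,0,0,2,-0.3],[0,0,0,0,0,2,-0.3],[0,0,0,0,0,1.5,-0.3],[0,0,0,0,0,0,-0.3],[0,0,0,0,0,0,-0.3]]
  ]
}}

```text
t: 7.78
tool_pos: [462.4, 36.2, 78.8]
eef_rot: [3.141, -0.0, 1.529]
contact_force: [-0.1, -0.9, -3.6]
finger_gap: 49.9
gripper_force: 53.2
```

Request:
{"api": "apply_moves", "payload": {
  "deltas": [
    [[0,0,0,0,0,0.8,-0.3],[0,0,0,0,0,0.7,-0.3],[0,0,0,0,0,0.3,-0.3],[0,0,0,0,0,0.2,-0.3],[0,0,0,0,0,0,-0.3]]
  ]
}}

```text
t: 8.4
tool_pos: [462.0, 36.3, 58.2]
eef_rot: [-3.141, 0.0, 1.529]
contact_force: [1.0, -0.3, -3.1]
finger_gap: 49.6
gripper_force: 53.2
```

Request:
{"api": "apply_moves", "payload": {
  "deltas": [
    [[0,0,0,0,0,0.2,-0.3],[0,0,0,0,0,0.2,-0.3],[0,0,0,0,0,0,-0.3]]
  ]
}}

```text
t: 8.78
tool_pos: [461.9, 36.3, 54.2]
eef_rot: [-3.141, 0.0, 1.529]
contact_force: [-0.3, 0.9, -3.4]
finger_gap: 50.0
gripper_force: 53.2
```

Request:
{"api": "apply_moves", "payload": {
  "deltas": [
    [[0,0,0,0,0,0.1,-0.3],[0,0,0,0,0,0.1,-0.3],[0,0,0,0,0,0,-0.3]]
  ]
}}

```text
t: 9.15
tool_pos: [462.0, 36.3, 53.3]
eef_rot: [3.141, -0.0, 1.529]
contact_force: [-5.1, -0.1, 13.2]
finger_gap: 49.6
gripper_force: 54.7
```

Contact comes only at TCP 53.3, so the underside is at 38 mm: the wheel has dropped over the pins. I'll release it, lift away and check.

Request:
{"api": "apply_moves", "payload": {
  "deltas": [
    [[0,0,0,0,0,-0.1,0.3],[0,0,0,0,0,0,1],[0,0,0,0,0,0,1],[0,0,-0.042,0,0,-3,1],[0,0,0,0,0,-5,1],[0,0,0,0,0,-5,1],[0,0,0,-1.5,0,-4.5,1],[0,0,0,-2,0,0,1],[0,0,0,0,0,0,1],[0,0,0,0,0,0,1]]
  ]
}}

```text
t: 10.4
tool_pos: [461.6, 1.9, 227.7]
eef_rot: [-3.14, -0.0, 1.571]
contact_force: [0.1, -0.7, 0.4]
finger_gap: 85.3
gripper_force: 0.0
```

```bash
cat > chk.py <<'E'
from h import *
import sys
np.set_printoptions(suppress=True,precision=3)
w=r.read_camera("wrist"); P=cloud(w); save(w,sys.argv[1]); print(r.read_state()["tool_pos"],r.read_state()["eef_rot"])
h,sa,v=cv2.split(cv2.cvtColor(w["pixels"],cv2.COLOR_RGB2HSV)); D=np.hypot(P[:,:,0]-461.6,P[:,:,1]-34.8)
def rep(n,m):
    q=P[m]
    if len(q)<20: print(n,len(q)); return
    z=np.median(q[:,2]); q=q[abs(q[:,2]-z)<3]; print(n,len(q),"z",z,"circ",cv2.minEnclosingCircle(q[:,:2].astype(np.float32)),"slope",np.linalg.lstsq(np.c_[q[:,:2],np.ones(len(q))],q[:,2],rcond=None)[0][:2])
rep("rim",(h>60)&(h<95)&(sa>70)&(D<75)&(P[:,:,2]>30))
rep("hub",(sa<60)&(D<32)&(D>21)&(P[:,:,2]>58)&(P[:,:,2]<85))
br=(h>18)&(h<32)&(sa>120)&(D<60)
rep("flange plate",br&(D>30)&(P[:,:,2]>60)); rep("boss",br&(D<28)&(P[:,:,2]>80))
red=((h<6)|(h>174))&(sa>150)&(v>80)&(P[:,:,2]>109)&(D<25); print("bar",cv2.minAreaRect(P[red][:,:2].astype(np.float32)))
E
python3 chk.py w1
```

```text
[461.627   2.127 227.626] [-3.14  -0.     1.572]
rim 7384 z 52.13515579084037 circ ((461.4580383300781, 35.63943099975586), 59.2006950378418) slope [-0.001 -0.001]
hub 854 z 67.92558195510452 circ ((461.5254821777344, 35.57541275024414), 25.898757934570312) slope [-0.    -0.002]
flange plate 3
boss 0
bar ((461.61358642578125, 35.250457763671875), (8.944368362426758, 33.8464469909668), 57.029788970947266)
```

The wheel is seated flat: rim top at 52.1 mm, hub top at 67.9 mm, slope about zero. Bar long side lies along −33°. Now the flange.

Request:
{"api": "apply_moves", "payload": {
  "deltas": [
    [[0,0,0,5,0.7,0,1],[0,0,0,5,0.7,0,1],[0,0,0,5,0.6,0,1],[0,0,0,0,0,0,1],[0,0,0,0,0,0,1]]
  ]
}}

```text
t: 11.08
tool_pos: [481.5, 151.2, 227.5]
eef_rot: [-3.14, 0.001, 1.572]
contact_force: [-0.9, -0.7, -0.8]
finger_gap: 85.3
gripper_force: 0.0
```

```bash
cat > fl.py <<'E'
from h import *
np.set_printoptions(suppress=True,precision=3)
w=r.read_camera("wrist"); P=cloud(w); save(w,"fl"); st=r.read_state(); print(st["tool_pos"],st["eef_rot"],st["joints"])
for x in r.landmark_of(w,"flange_boss")[:2]: print(x["position"],x["conf"],at(w,x["position"],22))
h,sa,v=cv2.split(cv2.cvtColor(w["pixels"],cv2.COLOR_RGB2HSV)); D=np.hypot(P[:,:,0]-482,P[:,:,1]-234)
br=(h>18)&(h<32)&(sa>120)&(D<60)
for n,z in (("plate",8),("boss",22)):
    m=br&(abs(P[:,:,2]-z)<2.5); q=P[m]; c,R=cv2.minEnclosingCircle(q[:,:2].astype(np.float32)); print(n,len(q),np.median(q[:,2]),c,R)
# slot: non boss-top pixels inside boss circle, projected on z=22
c=np.array(c); v_,u_=np.mgrid[0:400,0:640]; F=f(w); o,_=ray(w,(0,0)); M=np.linalg.inv(w["view"])[:3,:3]
d=np.stack([(u_-w["cx"])/F,-(v_-w["cy"])/F,-np.ones((400,640))],-1)@M.T; X=o+d*((22-o[2])/d[...,2])[...,None]
sl=(np.hypot(X[...,0]-c[0],X[...,1]-c[1])<22)&~m
n,l,s,_=cv2.connectedComponentsWithStats(sl.astype(np.uint8)); k=1+s[1:,4].argmax(); q=X[l==k]; print("slot",len(q),cv2.minAreaRect(q[:,:2].astype(np.float32)))
k=proj(w,np.array([c[0],c[1],22])).astype(int); C=w["pixels"][max(k[1]-60,0):k[1]+60,max(k[0]-70,0):k[0]+70]; cv2.imwrite("pics/flc.png",cv2.resize(C,None,fx=4,fy=4)[:,:,::-1])
E
python3 fl.py
```

```text
[481.692 150.48  227.737] [-3.141  0.001  1.57 ] [-0.302  0.216 -0.113  1.881  0.028  1.048 -0.428]
[313.8, 96.8] 0.58 [484.931 223.508  22.   ]
[467.6, 271.9] 0.24 [657.562  36.172  22.   ]
plate 2832 8.049888316867055 (487.04034423828125, 227.2599639892578) 39.699493408203125
boss 1739 21.786101910548552 (487.0393371582031, 227.38404846191406) 25.810752868652344
slot 636 ((487.21636962890625, 227.3941650390625), (19.59194564819336, 38.78352355957031), 9.729005813598633)
```

View pics/flc.png

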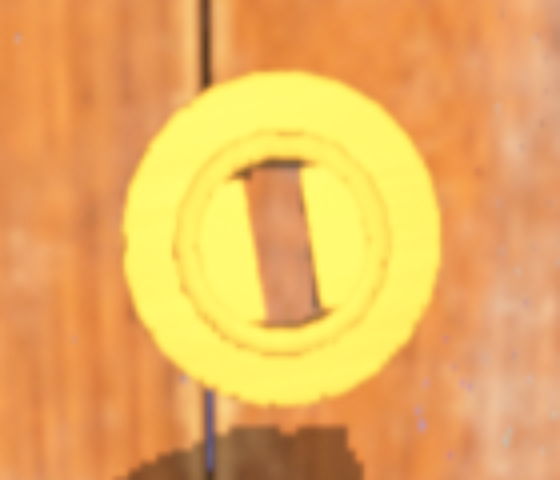

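The crop shows the brass flange boss up, with the slot running nearly vertical in the picture, top tilted left (ends near (275,165) and (295,322)). Centre is (487.0, 227.3). I'll refine the slot angle while moving down.

```bash
python3 - <<'E'
from h import *
w=r.read_camera("wrist"); P=cloud(w); h,sa,v=cv2.split(cv2.cvtColor(w["pixels"],cv2.COLOR_RGB2HSV))
d=np.hypot(P[:,:,0]-487,P[:,:,1]-227.3)
m=(d<24)&(P[:,:,2]<4); q=P[m][:,:2]; print(len(q),q.mean(0),cv2.minAreaRect(q.astype(np.float32)))
u,s,vt=np.linalg.svd(q-q.mean(0)); print(np.degrees(np.arctan2(vt[0,1],vt[0,0]))%180)
C=w["pixels"]; m2=(d<24)&(sa<150); 
q=P[m2][:,:2]; print(len(q),cv2.minAreaRect(q.astype(np.float32)))
E
```

```text
571 [487.04664611 227.74926817] ((486.192138671875, 227.25030517578125), (18.109249114990234, 38.838897705078125), 7.347860813140869)
99.91629357889096
1954 ((485.4501037597656, 227.24957275390625), (41.61866760253906, 45.99531555175781), 11.464305877685547)
```

Request:
{"api": "apply_moves", "payload": {
  "deltas": [
    [[0,0,0,4,0.3,4,1],[0,0,0,3.6,0.25,4,1],[0,0,0,0,0,4,1],[0,0,0,0,0,4,1],[0,0,0,0,0,0,1],[0,0,0,0,0,0,1]]
  ]
}}

```text
t: 11.98
tool_pos: [488.4, 227.0, 69.6]
eef_rot: [3.14, -0.0, 1.57]
contact_force: [-0.3, 0.2, 0.3]
finger_gap: 85.6
gripper_force: 0.0
```

Request:
{"api": "apply_moves", "payload": {
  "deltas": [
    [[0,0,0,0,-0.1,2,1],[0,0,0,0,0,2,1],[0,0,0,0,0,1.9,1],[0,0,0,0,0,0,1],[0,0,0,0,0,0,-0.3],[0,0,0,0,0,0,-0.3],[0,0,0,0,0,0,-0.3],[0,0,0,0,0,0,-0.3]]
  ],
  "grip_force": 50
}}

```text
t: 12.98
tool_pos: [487.5, 227.7, 11.3]
eef_rot: [3.139, -0.001, 1.57]
contact_force: [-1.5, -1.4, 13.1]
finger_gap: 49.6
gripper_force: 49.4
```

Request:
{"api": "apply_moves", "payload": {
  "deltas": [
    [[0,0,0,0,0,-3,-0.3],[0,0,0,0,0,-5,-0.3],[0,0,0,-3,0,-5,-0.3],[0,0,0,-4,0,-3,-0.3],[0,0,0,-5,-1,0,-0.3],[0,0,0,-4,-1,0,-0.3],[0,0,0,-3.2,-0.6,0,-0.3],[0,0,-0.18,0,0,0,-0.3],[0,0,-0.18,0,0,0,-0.3],[0,0,-0.18,0,0,0,-0.3],[0,0,-0.18,0,0,0,-0.3],[0,0,-0.12,0,0,0,-0.3]]
  ]
}}

```text
t: 14.48
tool_pos: [460.0, 35.1, 169.4]
eef_rot: [-3.141, -0.0, 2.416]
contact_force: [-0.6, 0.7, -5.0]
finger_gap: 48.9
gripper_force: 53.9
```

Request:
{"api": "apply_moves", "payload": {
  "deltas": [
    [[0,0,0,0,0,0,-0.3],[0,0,0,0,0,0,-0.3]]
  ]
}}

```text
t: 14.72
tool_pos: [460.3, 35.2, 169.4]
eef_rot: [-3.141, 0.0, 2.408]
contact_force: [-0.2, -0.1, -4.0]
finger_gap: 49.3
gripper_force: 53.9
```

```bash
cat > held.py <<'E'
from h import *
np.set_printoptions(suppress=True,precision=3)
w=r.read_camera("wrist"); P=cloud(w); save(w,"fh"); s=r.read_state(); print(s["tool_pos"],s["eef_rot"],s["joints"],s["finger_gap"],s["contact_force"])
T=s["tool_pos"]; h,sa,v=cv2.split(cv2.cvtColor(w["pixels"],cv2.COLOR_RGB2HSV)); br=(h>18)&(h<34)&(sa>100)
d=np.hypot(P[:,:,0]-T[0],P[:,:,1]-T[1]); q=P[br&(d<50)&(P[:,:,2]>T[2]-20)]; zz=q[:,2]; hst=np.histogram(zz,bins=np.arange(T[2]-20,T[2]+30,2)); print(hst[0],hst[1][0])
pl=T[2]-0.5
for n,z in(("plate",pl),("boss",pl+14)):
    m=br&(d<50)&(abs(P[:,:,2]-z)<3.5); q=P[m]; print(n,len(q),np.median(q[:,2]),cv2.minEnclosingCircle(q[:,:2].astype(np.float32)),np.linalg.lstsq(np.c_[q[:,:2],np.ones(len(q))],q[:,2],rcond=None)[0][:2])
m=(d<26)&(P[:,:,2]<T[2]-14)
n,l,st,_=cv2.connectedComponentsWithStats(m.astype(np.uint8))
k=proj(w,np.array([T[0],T[1],pl+14])).astype(int); print(k); a=max(k[1]-110,0); b=k[0]-150; C=w["pixels"][a:a+200,b:b+300]; cv2.imwrite("pics/fhc.png",cv2.resize(C,None,fx=2.6,fy=2.6)[:,:,::-1]); print("crop origin",b,a)
E
python3 held.py
```

```text
[460.343  35.21  169.349] [-3.142  0.     2.409] [-0.005  0.216 -0.202  2.04   0.055  0.891  0.601] 49.20066098642302 [-0.122  0.561 -4.014]
[   0    0    0    0    0    4   57  311 1544   82   71   62   57   72
  462 1240    9    0    0    0    0    0    0    0] 149.34850011372902
plate 1733 166.21834033136042 ((460.12432861328125, 35.82896041870117), 39.403324127197266) [ 0.003 -0.006]
boss 1249 179.93055395876564 ((459.92901611328125, 35.12310028076172), 25.600942611694336) [-0.002 -0.002]
[309 287]
crop origin 159 177
```

View pics/fhc.png

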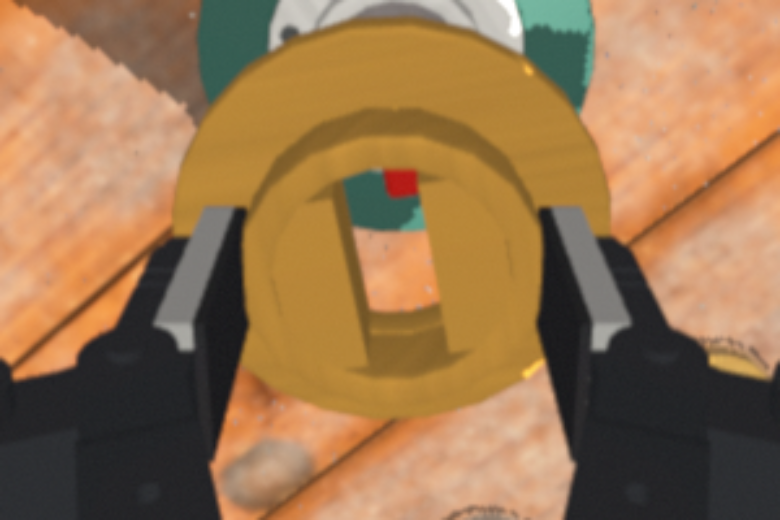

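The held flange is level. Its slot's top edges run from about (334,193) to (368,368) on the left and (418,183) to (448,352) on the right. Through the slot I can see the red bar.

```bash
python3 - <<'E'
from h import *
w=r.read_camera("wrist"); 
g=lambda c:at(w,(159+c[0]/2.6,177+c[1]/2.6),180)[:2]
for a,b in (((334,193),(368,368)),((418,183),(448,352))):
    a,b=g(a),g(b); e=a-b; print(a,b,np.degrees(np.arctan2(e[1],e[0]))%180)
# automated: sub-pixel line edges via LSD on a cropped grey picture
G=cv2.cvtColor(w["pixels"],cv2.COLOR_RGB2GRAY); L=cv2.createLineSegmentDetector().detect(G)[0][:,0]
for x in L:
    p,q=at(w,x[:2],180)[:2],at(w,x[2:],180)[:2]
    if np.hypot(*(p-q))>17 and np.hypot(*((p+q)/2-[460,35]))<15: print(np.round(p),np.round(q),np.degrees(np.arctan2(*(p-q)[::-1]))%180, np.linalg.norm(p-q))
E
```

```text
[442.8416199   38.68758583] [470.77518739  20.45756552] 146.8707074995522
[450.52217174  49.82905387] [477.51593966  32.72644098] 147.6426199851623
[470.  21.] [442.  39.] 147.9508045339464 32.72580242158236
```

Request:
{"api": "apply_moves", "payload": {
  "deltas": [
    [[0,0,0.01,-0.14,0.07,1,-0.3],[0,0,0,0,0,1.5,-0.3],[0,0,0,0,0,1.5,-0.3],[0,0,0,0,0,0.5,-0.3],[0,0,0,0,0,0.4,-0.3],[0,0,0,0,0,0,-0.3]]
  ]
}}

```text
t: 15.58
tool_pos: [462.0, 34.9, 120.2]
eef_rot: [-3.141, -0.0, 2.401]
contact_force: [0.8, -0.0, -3.5]
finger_gap: 49.0
gripper_force: 53.9
```

The underside is at about 109 mm, below the bar's top, and there's no contact: the bar is in the slot.

Request:
{"api": "apply_moves", "payload": {
  "deltas": [
    [[0,0,0,0,0,1,-0.3],[0,0,0,0,0,1,-0.3],[0,0,0,0,0,0.8,-0.3],[0,0,0,0,0,0.4,-0.3],[0,0,0,0,0,0,-0.3]]
  ]
}}

```text
t: 16.2
tool_pos: [461.9, 34.9, 88.0]
eef_rot: [-3.141, -0.0, 2.401]
contact_force: [1.1, -0.1, -4.0]
finger_gap: 48.8
gripper_force: 53.9
```

Request:
{"api": "apply_moves", "payload": {
  "deltas": [
    [[0,0,0,0,0,0.3,-0.3],[0,0,0,0,0,0.3,-0.3],[0,0,0,0,0,0.2,-0.3],[0,0,0,0,0,0.1,-0.3],[0,0,0,0,0,0,-0.3]]
  ]
}}

```text
t: 16.82
tool_pos: [462.0, 34.9, 79.5]
eef_rot: [-3.142, 0.0, 2.401]
contact_force: [-1.7, -0.1, -0.3]
finger_gap: 49.3
gripper_force: 54.2
```

Request:
{"api": "apply_moves", "payload": {
  "deltas": [
    [[0,0,0,0,0,0.1,-0.3],[0,0,0,0,0,0,-0.3]]
  ]
}}

```text
t: 17.08
tool_pos: [462.0, 34.8, 79.3]
eef_rot: [3.142, 0.0, 2.401]
contact_force: [-5.4, -1.8, 12.0]
finger_gap: 49.3
gripper_force: 55.5
```

Firm contact at TCP 79.3, so the flange is home at 68 mm. Releasing, lifting and checking.

Request:
{"api": "apply_moves", "payload": {
  "deltas": [
    [[0,0,0,0,0,-0.1,0.3],[0,0,0,0,0,0,1],[0,0,0,0,0,0,1],[0,0,0,0,0,-3,1],[0,0,0,0,0,-5,1],[0,0,-0.165,0,0,-4,1],[0,0,0,-3,0,-2,1],[0,0,0,0,0,0,1],[0,0,0,0,0,0,1]]
  ]
}}

```text
t: 18.2
tool_pos: [486.5, 18.7, 218.6]
eef_rot: [-3.141, -0.001, 2.566]
contact_force: [-0.2, -0.6, -0.4]
finger_gap: 85.0
gripper_force: 0.0
```

```bash
python3 chk.py w2
```

```text
[486.162  18.85  218.356] [-3.141 -0.002  2.566]
rim 6196 z 52.10707719107643 circ ((461.1907653808594, 35.4970588684082), 58.89613723754883) slope [-0.    -0.001]
hub 0
flange plate 1887 z 76.06581965360797 circ ((462.1313171386719, 34.64433288574219), 39.839473724365234) slope [-0.     0.001]
boss 1237 z 89.78377758173124 circ ((461.8731994628906, 34.91694641113281), 25.818605422973633) slope [-0.007 -0.   ]
bar ((460.756591796875, 35.264015197753906), (8.033084869384766, 32.48235321044922), 56.80435562133789)
```

View pics/w2.png

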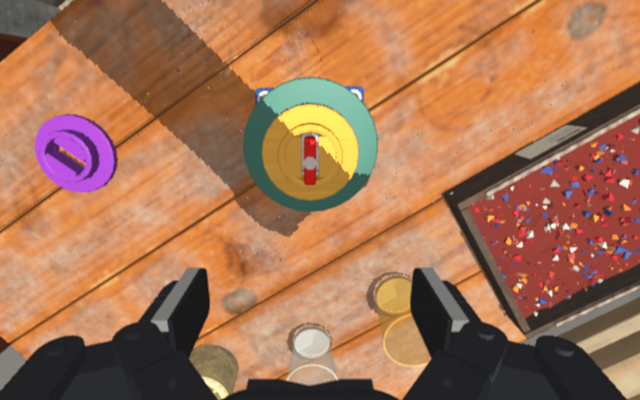

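The flange is flat (plate top 76.1 mm, boss top 89.8 mm). The bar stands free in the slot at about (310,160), vertical in the picture and square to the fingers. Now gripping the bar.

Request:
{"api": "apply_moves", "payload": {
  "deltas": [
    [[0,0,0,2.94,0,2,1],[0,0,0,0,0,4,1],[0,0,0,0,0,3,1],[0,0,0,0,0,2,1],[0,0,0,0,0,1.1,1],[0,0,0,0,0,0,1],[0,0,0,0,0,0,-1],[0,0,0,0,0,0,-1],[0,0,0,0,0,0,-1],[0,0,0,0,0,0,-1],[0,0,0,0,0,0,-1]]
  ],
  "grip_force": 40
}}

```text
t: 19.62
tool_pos: [462.5, 34.3, 98.6]
eef_rot: [-3.141, 0.0, 2.565]
contact_force: [-1.7, -0.8, 3.9]
finger_gap: 8.1
gripper_force: 42.1
```

Request:
{"api": "apply_moves", "payload": {
  "deltas": [
    [[0,0,0.1,0,0,0,-1],[0,0,0.16,0,0,0,-1],[0,0,0.16,0,0,0,-1],[0,0,0.16,0,0,0,-1],[0,0,0.16,0,0,0,-1],[0,0,0.16,0,0,0,-1],[0,0,0.16,0,0,0,-1],[0,0,0.16,0,0,0,-1],[0,0,0.1,0,0,0,-1],[0,0,0,0,0,0,-1]]
  ]
}}

```text
t: 20.88
tool_pos: [461.8, 34.0, 98.6]
eef_rot: [-3.141, 0.001, 1.244]
contact_force: [-4.7, -2.5, 8.9]
finger_gap: 7.9
gripper_force: 42.7
```

```bash
python3 -c "
from h import *
s=r.read_state();print(s['torque'],s['eef_rot'],s['joints'],s['contact_force'])"
```

```text
[-0.4868062   0.85916769 -0.14492136] [-3.14065898e+00  1.01543362e-03  1.24401698e+00] [-0.23706731  0.3135547   0.06981867  2.11814725 -0.03224964  0.7121683
 -0.47297966] [-4.6742584  -2.47050064  8.87614415]
```

Request:
{"api": "apply_moves", "payload": {
  "deltas": [
    [[0,0,0.06,0,0,0,-1],[0,0,0.05,0,0,0,-1],[0,0,0.04,0,0,0,-1],[0,0,0.02,0,0,0,-1],[0,0,0.02,0,0,0,-1],[0,0,0,0,0,0,-1]]
  ]
}}

```text
t: 21.62
tool_pos: [461.7, 34.1, 98.6]
eef_rot: [-3.141, 0.001, 1.057]
contact_force: [-4.5, -2.4, 9.2]
finger_gap: 7.9
gripper_force: 44.9
```

```bash
python3 -c "
from h import *
s=r.read_state();print(s['torque'],s['eef_rot'],s['contact_force'])"
```

```text
[-0.52676192  0.98721087  0.60260406] [-3.14081908e+00  1.41826224e-03  1.05709608e+00] [-4.53821714 -2.36754928  9.16503162]
```

The moment jumped to 0.6 N m, against 0.15 N m of friction, so the bar is at its stop. Releasing and checking.

Request:
{"api": "apply_moves", "payload": {
  "deltas": [
    [[0,0,0,0,0,0,-0.6],[0,0,0,0,0,0,0],[0,0,0,0,0,0,1],[0,0,0,0,0,0,1],[0,0,0,0,0,-3,1],[0,0,0,0,0,-5,1],[0,0,0,-1,0,-4,1],[0,0,0,-3,0,0,1],[0,0,0,0,0,0,1],[0,0,0,0,0,0,1]]
  ]
}}

```text
t: 22.88
tool_pos: [442.9, 0.1, 218.2]
eef_rot: [-3.141, -0.0, 1.056]
contact_force: [0.5, 1.0, -0.0]
finger_gap: 85.8
gripper_force: 0.0
```

```bash
python3 chk.py w3
```

```text
[442.95    0.307 218.076] [-3.141 -0.     1.056]
rim 6414 z 52.145685812607894 circ ((461.706298828125, 35.772972106933594), 59.42052459716797) slope [-0. -0.]
hub 0
flange plate 2462 z 76.0921183996623 circ ((462.1002502441406, 34.497222900390625), 39.72439956665039) slope [0.001 0.001]
boss 1629 z 89.80040463870705 circ ((462.2853698730469, 34.96785354614258), 25.800716400146484) slope [-0.001 -0.002]
bar ((461.8049011230469, 35.52085876464844), (33.00172805786133, 7.730548858642578), 60.72469711303711)
```

View pics/w3.png

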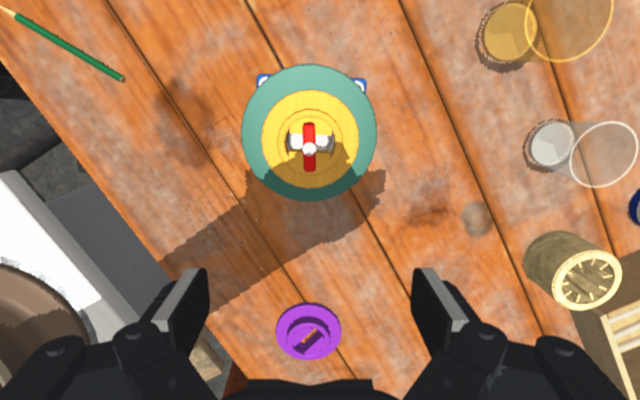

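The bar at about (309,148) now lies across the slot at 60.7°, at its stop. The stack is flat, and both tumblers and the mould still stand where they were.

```bash
python3 -c "
from workcell import r
print(r.close_job())"
```

```text
the job is handed in; nothing more can be done
None
```

The job is handed in at about 23 s of robot time: wheel seated over the pins, brass flange flat on it boss up, red bar turned clockwise to its stop, and the tumblers and mould not touched.

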